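Unclamp a finished port sleeve and show it to the inspection camera

TASK

Slide the vise's jaw all the way open (it is the one with the red handle), then lift the finished sleeve out and hold it up to the inspection camera: brass port turned squarely to the lens, centred on the lens's line of sight and about 15 cm from the glass, with the sleeve's black-bored top end uppermost in the picture (the lens looks down at a slant, so the sleeve must lean back to match). Finish while holding it there still in the gripper; do not touch the camera and leave the other parts on the bench where they are.

Things in the scene. Friction and masses are not known exactly. Their poses are not given: they have to be found in the camera images.
- vise: Green vise fixed to the bench, place and yaw vary. Bed 225 mm (its x, -150 to +75) by 100 mm, top 30 mm above the bench. Origin on the bench under the axis of the clamped sleeve, z up. Fixed V jaw on its +x side (top 62 mm above the bench); the steel sliding jaw on its -x side opens along -x.
- jaw (a joint): Sliding jaw, m: 0 closed, grows as it slides along the vise's -x, stop at 0.050 = fully open. Starts at 0 to 0.003. Resists with about 4 N and stays where it is left. 90 mm wide, top 61 mm above the bench; a keeper lip in its middle holds the sleeve's flange down until it has opened 10 mm.
- jaw_handle (a point): Centre of the top of the red handle knob on the sliding jaw: upright, round, 20 mm diameter, 30 mm tall (from 75 to 105 mm above the bench) on a thin 12 mm stem; 85 mm along the vise's -x from the sleeve axis when closed. Moves with the jaw.
- sleeve: Finished aluminium part, upright on the vise bed, yaw varies. Height 100 mm; flange 56 mm diameter, 12 mm high at the bottom, plain barrel 40 mm diameter above; brass port 18 mm diameter sticks out 10 mm from the side, axis 44 mm above the underside; yellow stripe on that side. Origin: centre of underside, 30 mm above the bench at the start; z to the top end; x to the port. 0.36 to 0.56 kg.
- port (a point): Centre of the mouth of the brass port: 30 mm from the sleeve's axis along its x, 44 mm above its underside.
- sleeve_mid (a point): Point on the sleeve's axis level with the port, 44 mm above its underside.
- sleeve_top (a point): Centre of the sleeve's top end, 100 mm above its underside.
- camera_stand: Inspection camera's stand, fixed to the bench at a varying place and yaw: round base 110 mm diameter, post 18 mm thick and 354 mm tall. Origin under the post on the bench; its x is the horizontal direction in which the camera looks. Carries the camera.
- lens: The inspection camera (grey body, black barrel, white 52 mm light ring). Origin: centre of the lens glass, 80 mm in front of the post and 270 mm above the bench. x: line of sight, out of the glass, sloping 20 degrees downward; y: level, to the camera's left; z: up in the picture.
- spool: Bystander: steel spool, 48 mm diameter, 47 mm tall, origin under its centre.
- collar: Bystander: dark steel ring, 56 mm outside diameter, 25 mm tall, origin under its centre.
- slug: Bystander: brass cylinder, 38 mm diameter, 50 mm tall, origin under its centre.
- parts_bin: Bystander: blue open bin 160 x 110 x 70 mm holding two loose steel bushes, origin under its centre.
Not all that is in view belongs to the job. What is meant by the vise is not brown, and is the smaller of those in its own colour.

How it is judged (in metres and radians):
On the way, in this order (a step that is already met when the one before it is completed fails the run):
1. the sliding jaw is pulled all the way open (at least 42 of 50 mm) with the sleeve still standing in the vise (value of joint jaw above 0.042 m and distance of sleeve from where it was at the start of the episode below 0.015 m), for 0.2 s.
2. the gripper has lifted the sleeve clear of the vise (height (world z) of sleeve above 0.075 m and contact force between the fingers and sleeve above 1 N and contact force between sleeve and vise below 0.2 N), for 0.2 s.
At the end, for the whole second after the job is handed in: Gripper holds the sleeve still in the air, touching nothing else: port mouth 125 to 175 mm from the lens along its line of sight, within 15 mm of that line, port facing the lens and top end up in the picture within 0.2 rad each; jaw still open over 40 mm (x of port in the frame of lens between 0.125 and 0.175 m and y of port in the frame of lens between -0.015 and 0.015 m and z of port in the frame of lens between -0.015 and 0.015 m and x of sleeve_mid in the frame of lens above 0.15 m and z of sleeve_top in the frame of lens above 0.03 m and angle between the x axis of sleeve and the x axis of lens, either way round below 0.2 rad and angle between the z axis of sleeve and the z axis of lens, either way round below 0.2 rad and value of joint jaw above 0.04 m and contact force between the fingers and sleeve above 1 N and contact force between sleeve and vise below 0.2 N and contact force between sleeve and camera_stand below 0.2 N and height (world z) of sleeve above 0.1 m and linear speed of sleeve below 0.02 m/s); the arm keeps its last pose, push and grip.
It fails at once if the camera or its stand is touched (contact force between any of the arm, the fingers, sleeve and camera_stand above 1 N).
It fails at once if the spool is disturbed (moved over 20 mm) (distance of spool from where it was at the start of the episode above 0.02 m).
It fails at once if the collar is disturbed (moved over 20 mm) (distance of collar from where it was at the start of the episode above 0.02 m).
It fails at once if the slug is disturbed (moved over 20 mm) (distance of slug from where it was at the start of the episode above 0.02 m).
It fails at once if the parts bin is disturbed (moved over 20 mm) (distance of parts_bin from where it was at the start of the episode above 0.02 m).
It also fails if it takes over 51 s, if anything falls off the work surface, if the arm or the gripper's body presses on something with over 40 N, if the wrist force passes 120 N, or if a joint passes its speed limit or range.

ROBOT

A 7-joint arm with a two-finger parallel gripper is mounted at the origin on the work surface. World frame = base frame: x ahead of the robot, y to its left, z up, the work surface at z = 0. Lengths are in mm, angles in rad, forces in N, time in s.
With the tool pointing down it reaches from about 350 to 900 mm from the base axis. Payload 7.2 kg.
Tool frame: the origin (TCP) lies on the centre line of the jaws, within the pads' length; the fingertips stand tip_extent ahead of it and the grasp point (between the pads) is the TCP (tip_extent is the distance from the TCP to the fingertips, in mm); z points along the fingers, y is the line along which they close (so a half turn about z gives the same grasp; the last joint's range is limited). The gripper opens to 88 mm and grips with 3 to 60 N. Pads are 20 mm wide; open, the fingers measure 115 mm over their backs; the gripper's body (75 mm by 178 mm) begins 61 mm behind the grasp point.
Start: joints at [1.062, 0.411, -0.013, 1.596, 0.006, 1.134, -0.082], TCP at [266.653, -565.265, 241.653] pointing down, gripper open.
Joint ranges: [-2.95, 2.95], [-0.29, 1.99], [-1.47, 1.44], [0.14, 2.54], [-1.03, 4.17], [0.13, 1.85], [-2.86, 2.86]. Speed limits (rad/s): [2.39, 2.39, 3.01, 3.01, 3.14, 3.14, 3.14].

INTERFACE

Orientations are given as a rotation vector (axis times angle).
In Python, from rig import * gives the robot as it stands.
- The arm moves only by the tool drive_tool, never from a script. Its arguments are lists of equal length, an entry for each row: "offset": the shift along the tool's x, y, z in units of 30 mm (1.0 is 30 mm), a list of three; "turn": the turn about the tool's z in units of 8 degrees (1.0 is 8 degrees); "fingers": the opening, from 0 (shut) to 1 (fully open). In form: {"offset": [[dx, dy, dz], ...], "turn": [turn, ...], "fingers": [fingers, ...]}. A call has 1 to 8 rows; each row shifts and turns the commanded pose from where the row before left it, along the tool's axes as they then stand; what a row does not reach is not made up. A row lasts 1/8 s, in which the tool goes at most 62.5 mm and 10.7 degrees, less where a joint would pass 70% of its speed; a pose out of reach is approached as far as the arm can. A call with a number of a shift or a turn outside -1 to 1 is refused whole. A call with a gripper value outside its range is refused whole. The fingers move at their own pace and stop on an object; "grip_force" is the grip in N (left out, the last holds). Time passes only in rows, so rows that do not move let the fingers close. It gives the time, the measured TCP pose, the force, the opening and the grip force at its end, in the units of the state.
- get_state(): the state, without advancing time (a new reading comes with each control period).
- get_image(name): name is "side" or "top" or "wrist"; returns (picture, depth): 384x512x3 uint8, red, green, blue; 384x512 float32, mm along the optical axis (not along the pixel's ray), 0 where there is no reading.
- calibration(name): a dict with "fx", "fy", "cx", "cy" (pixels), "extrinsics" (4x4, takes a point from world to camera coordinates). Camera axes: x right, y up, looking along -z (the intrinsics and any distortion apply to the point x, -y, -z); pixel columns grow to the right and rows downward; lengths in mm; the calibration is good to about 2 mm. The wrist camera is an equidistant fisheye: a pixel r from the principal point sees the ray r / f radians off the axis. A picture is of the moment at which its call begins: read the wrist's pose just before it. calibration takes no time and is no camera call; for the wrist camera it gives the pose at the moment of the call.
- hand_in(): hands the job in; it is judged then, once.
The state is a dict: "time_s": time; "q": joint angles; "dq": joint speeds; "joint_torque": joint torques, N m; "ee_pos": TCP position; "orientation": TCP orientation; "contact_force": force on the tool from outside, world axes, zero at the start; "wrist_torque": the same for the moment, N m; "width": finger opening in mm; "grasp_force": force on a finger pad.
Only numpy, scipy, OpenCV 4.12 (cv2) and the standard library are available. Lean on these libraries where they do the work, as an engineer would, in place of code of your own. Each camera call takes 0.05 s, during which the arm holds its last target. There are 200 camera calls.

## Working session

There is one attempt and no reset: what is moved stays moved. The work goes in short steps, Python scripts to look and compute and a tool call to move; the robot and the scene stay as the last step left them, time stands still between calls to the robot, and variables do not carry over. Pictures are saved under pics/ and viewed, at most 10 in all, crops included, and the job is handed in when it is done.

Besides the shell and the picture viewer there is one more tool, called after "Call:" as a command line: name --pt "numbers of a row" for each row, then --argument value for the rest. drive_tool: Moves the arm, as the interface text tells. Its arguments: {"type":"object","properties":{"offset":{"type":"array","items":{"type":"array","items":{"type":"number"}}},"turn":{"type":"array","items":{"type":"number"}},"fingers":{"type":"array","items":{"type":"number"}},"grip_force":{"type":"number"}},"required":["offset","turn","fingers"]}

```bash
mkdir -p pics; ls
cat > h.py <<'E'
import numpy as np, cv2
from rig import *
from scipy.spatial.transform import Rotation as R
def snap(n,f):
    c=calibration(n); im,d=get_image(n)
    np.savez(f'pics/{f}.npz',im=im,d=d,E=c['extrinsics'],K=[c['fx'],c['fy'],c['cx'],c['cy']])
    cv2.imwrite(f'pics/{f}.png',im[...,::-1]); return im,d,c
def load(f):
    z=np.load(f'pics/{f}.npz'); return z['im'],z['d'],z['E'],z['K']
def cloud(f):
    im,d,E,K=load(f); v,u=np.mgrid[:384,:512]
    p=np.stack([(u-K[2])/K[0]*d,-(v-K[3])/K[1]*d,-d],-1)
    Ei=np.linalg.inv(E); return im,p@Ei[:3,:3].T+Ei[:3,3],d
E
python3 - <<'E'
from h import *
s=get_state(); print(s['time_s'],s['ee_pos'],s['orientation'],s['width'])
snap('side','s0');snap('top','t0')
a=cv2.imread('pics/s0.png');b=cv2.imread('pics/t0.png')
print({k:v for k,v in calibration('top').items()}, calibration('side'))
E
```

```text
pics
0.0 [ 266.41943504 -564.86858362  240.81211941] [-3.06412537e+00 -6.86563658e-01  7.66216074e-04] 87.99345225225946
{'fx': 470.2362015261999, 'fy': 470.2362015261999, 'cx': 248.63109124538062, 'cy': 187.46514869753395, 'extrinsics': array([[ 8.63354009e-04, -9.99944681e-01,  1.04828026e-02,
        -1.31005271e+01],
       [ 9.91512548e-01,  2.21883055e-03,  1.29992095e-01,
        -5.54552225e+02],
       [-1.30008164e-01,  1.02816011e-02,  9.91459614e-01,
        -1.42068442e+03],
       [ 0.00000000e+00,  0.00000000e+00,  0.00000000e+00,
         1.00000000e+00]])} {'fx': 411.9013598925739, 'fy': 411.9013598925739, 'cx': 258.58765054396525, 'cy': 189.20739930207975, 'extrinsics': array([[-9.37988694e-01, -3.46635911e-01,  4.55584934e-03,
         5.06388972e+02],
       [ 2.42518488e-01, -6.46745356e-01,  7.23121862e-01,
        -2.59430352e+02],
       [-2.47713531e-01,  6.79385008e-01,  6.90705449e-01,
        -1.29601616e+03],
       [ 0.00000000e+00,  0.00000000e+00,  0.00000000e+00,
         1.00000000e+00]])}
```

View pics/t0.png

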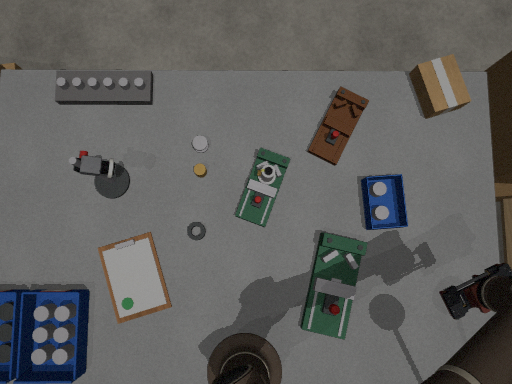

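View pics/s0.png

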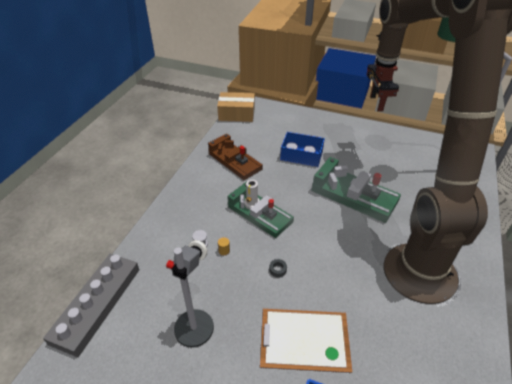

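The top view shows three vises: small green with the sleeve at (262,187), large green at (335,285) and brown at (338,125). The small green one fits the description: it isn't brown, it's the smaller of the two greens, and it holds the sleeve. The camera stand is at (112,180), looking to the right (about -y). I'll confirm with enlarged crops.

Run:
```python
from h import *
a=cv2.imread('pics/t0.png');b=cv2.imread('pics/s0.png')
r=lambda i,x,y,w,h:cv2.resize(i[y:y+h,x:x+w],(400,300),interpolation=cv2.INTER_CUBIC)
c=np.vstack([np.hstack([r(a,212,144,100,75+15)if 0 else r(a,212,145,112,84),r(a,62,140,80,60)]),np.hstack([r(b,212,170,96,72),r(b,155,225,80,60)])])
cv2.imwrite('pics/c1.png',c)
im,P,d=cloud('t0')
def pr(n,m):
    q=P[m]; print(n,m.sum(),q.mean(0).round(1),np.percentile(q,[2,50,98],axis=0).round(0).tolist())
hsv=cv2.cvtColor(im,cv2.COLOR_RGB2HSV)
box=lambda x0,x1,y0,y1:(np.mgrid[:384,:512][1]>=x0)&(np.mgrid[:384,:512][1]<x1)&(np.mgrid[:384,:512][0]>=y0)&(np.mgrid[:384,:512][0]<y1)
H=hsv[...,0];S=hsv[...,1];Z=P[...,2]
B=box(225,300,140,235)
pr('green',B&(H>50)&(H<90)&(S>100))
pr('red',B&((H<8)|(H>172))&(S>120))
pr('sleeve z>115',B&(Z>115))
pr('z 55-66',B&(Z>52)&(Z<68))
g=(B&(H>50)&(H<90)&(S>100)).astype(np.uint8)
for n,bx in dict(spool=(185,215,130,155),slug=(190,210,160,180),collar=(183,210,218,245),stand=(60,135,145,202)).items():
    m=box(*bx)&(Z>12); pr(n,m)
m=box(60,135,145,202); 
for z0,z1 in((3,30),(30,200),(200,300),(300,400)): pr((z0,z1),m&(Z>z0)&(Z<z1))
```

```text
green 635 [551.5 -52.8  45. ] [[448.0, -127.0, 23.0], [535.0, -48.0, 31.0], [663.0, 15.0, 66.0]]
red 41 [511.5 -37.1 101.2] [[503.0, -45.0, 75.0], [512.0, -36.0, 104.0], [522.0, -28.0, 109.0]]
sleeve z>115 189 [548.8 -53.6 379.5] [[365.0, -85.0, 116.0], [587.0, -62.0, 131.0], [609.0, 3.0, 1481.0]]
z 55-66 737 [599.3 -70.1  60.4] [[526.0, -130.0, 53.0], [615.0, -68.0, 60.0], [668.0, -13.0, 67.0]]
spool 189 [690.7 139.6  60.5] [[673.0, 120.0, 14.0], [693.0, 140.0, 46.0], [715.0, 162.0, 53.0]]
slug 138 [606.4 138.1  56.7] [[592.0, 122.0, 17.0], [607.0, 138.0, 49.0], [626.0, 156.0, 56.0]]
collar 182 [420.5 149.1  40.3] [[396.0, 125.0, 16.0], [420.0, 150.0, 24.0], [448.0, 177.0, 32.0]]
stand 1338 [570.8 392.2 204.9] [[529.0, 338.0, 12.0], [572.0, 398.0, 290.0], [615.0, 460.0, 355.0]]
(3, 30) 1136 [583.6 438.3  10.2] [[521.0, 361.0, 3.0], [573.0, 418.0, 11.0], [688.0, 581.0, 20.0]]
(30, 200) 76 [574.6 414.6  96.4] [[570.0, 410.0, 33.0], [574.0, 413.0, 102.0], [583.0, 424.0, 156.0]]
(200, 300) 316 [575.9 371.3 290.3] [[551.0, 337.0, 276.0], [572.0, 359.0, 292.0], [614.0, 432.0, 299.0]]
(300, 400) 455 [576.1 395.5 316.7] [[556.0, 367.0, 300.0], [576.0, 396.0, 313.0], [597.0, 426.0, 355.0]]
```

View pics/c1.png

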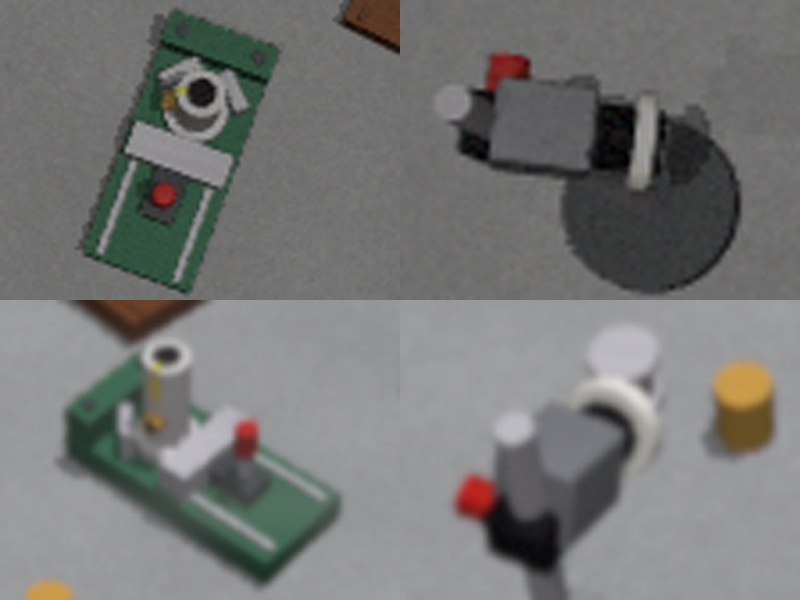

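The enlarged crop confirms it. The small green vise has the sleeve in its V jaw, the red knob at about (262,198) in the top view, and the port and stripe on the left (+y) side, facing roughly toward the lens. Now I'll measure points in both views.

Run:
```python
from h import *
import rig; print([n for n in dir(rig) if not n.startswith('_')]); 
try: print('tip',tip_extent)
except Exception as e: print(e)
print(get_state().keys())
for f in('t0','s0'):
    im,P,d=cloud(f); hsv=cv2.cvtColor(im,cv2.COLOR_RGB2HSV).astype(int); H,S,V=hsv[...,0],hsv[...,1],hsv[...,2]
    X,Y,Z=P[...,0],P[...,1],P[...,2]
    def near(c,r,z0,z1): return (np.hypot(X-c[0],Y-c[1])<r)&(Z>z0)&(Z<z1)
    def pr(n,m):
        q=P[m]
        if len(q): print(f,n,m.sum(),'mean',q.mean(0).round(1),'mid',((q.min(0)+q.max(0))/2).round(1),'med',np.median(q,0).round(1))
    pr('knobtop',near((511,-37),25,101,112)&((H<8)|(H>172))&(S>110))
    pr('top end',near((590,-62),35,122,136))
    pr('barrel',near((590,-62),35,95,122))
    pr('brass',near((590,-62),50,50,100)&(H>10)&(H<28)&(S>110))
    pr('stripe',near((590,-62),35,90,128)&(H>24)&(H<36)&(S>90))
    w=near((575,360),110,180,330)&(V>150)&(S<40)
    pr('ring',w)
    q=P[w&(np.hypot(X-575,Y-340)<60)]
    if len(q)>5:
        q=q[np.abs(q-np.median(q,0)).max(1)<40]
        u,s,v=np.linalg.svd(q-q.mean(0)); print('ring plane n',v[2].round(3),s.round(1),q.mean(0).round(1),q.min(0).round(0),q.max(0).round(0))
    pr('post',near((574,414),25,40,200))
    pr('base',near((574,414),65,3,25)&(V<90))
    t=near((600,-62),150,55,68)
    t2=near((550,-50),70,56,66)&(V>110)&(S<40)&(X<575)
    if t2.sum()>20:
        r=cv2.minAreaRect(P[t2][:,:2].astype(np.float32)); print(f,'jaw',r)
    g=near((560,-53),140,20,75)&(H>50)&(H<90)&(S>90)
    r=cv2.minAreaRect(P[g][:,:2].astype(np.float32)); print(f,'vise',r)
```

```text
['IKError', 'calibration', 'get_image', 'get_state', 'hand_in', 'tip_extent']
tip 19.0
dict_keys(['time_s', 'q', 'dq', 'joint_torque', 'ee_pos', 'orientation', 'contact_force', 'wrist_torque', 'grasp_force', 'width'])
t0 knobtop 29 mean [511.8 -37.  105.3] mid [511.5 -37.7 105.7] med [511.7 -36.2 105.7]
t0 top end 143 mean [591.4 -66.4 129.8] mid [592.  -66.4 128.8] med [591.3 -67.5 129.9]
t0 barrel 19 mean [575.8 -61.6 110.4] mid [579.7 -62.5 108.8] med [573.7 -62.4 113.3]
t0 brass 20 mean [593.9 -42.4  81.3] mid [594.6 -41.5  82.6] med [592.8 -42.9  81.2]
t0 stripe 2 mean [594.3 -48.8 126.3] mid [594.3 -48.8 126.3] med [594.3 -48.8 126.3]
t0 ring 23 mean [572.5 341.5 296.1] mid [573.8 340.8 298.3] med [572.4 341.6 295.4]
ring plane n [0.067 0.973 0.221] [39.4 12.7  6.9] [572.5 341.5 296.1] [560. 338. 293.] [588. 344. 304.]
t0 post 68 mean [574.6 414.6 103.6] mid [577.3 417.1  99.6] med [573.9 413.3 105.8]
t0 base 709 mean [569.6 411.9  13.5] mid [580.2 420.1  14.1] med [567.4 406.8  13.6]
t0 jaw ((553.5537109375, -52.989524841308594), (88.60941314697266, 34.23357391357422), 70.2995
[... 348 characters left out ...]
8 108. ] med [584.2 -50.6 106.8]
s0 brass 12 mean [591.5 -39.6  79.6] mid [591.4 -40.7  79.4] med [591.7 -38.9  80.6]
s0 ring 97 mean [564.9 348.6 288.4] mid [570.3 350.4 278.8] med [560.6 347.7 291. ]
ring plane n [ 0.016 -0.881 -0.473] [144.2  80.9  27.9] [564.9 348.6 288.4] [548. 337. 257.] [593. 363. 300.]
s0 post 232 mean [574.  425.6 123.8] mid [576.5 423.1 119.6] med [572.7 426.9 125.7]
s0 base 1032 mean [574.6 427.5  12.8] mid [577.2 422.4  12.3] med [571.6 430.   12.9]
s0 jaw ((556.1543579101562, -52.15559005737305), (91.2552261352539, 44.55244064331055), 70.34457397460938)
s0 vise ((566.5282592773438, -21.753311157226562), (73.73481750488281, 225.57640075683594), 56.73374938964844)
```

Sleeve axis ≈ (590.5, -65), top z ≈ 129. Knob top ≈ (511, -36, 105). They are 85 mm apart, which matches the text, and vise yaw ≈ -20°. I'll turn the tool so its y lies along the vise x, then approach.

Call:
drive_tool --pt "0 0 0" --pt "0 0 0" --pt "0 0 0" --pt "0 0 0" --pt "0 0 0" --pt "0 0 0" --pt "1 0.08 0" --pt "1 0.08 0" --turn '[-0.94,-0.94,-0.93,-0.93,-0.93,-0.93,0,0]' --fingers '[0.6,0.6,0.6,0.6,0.6,0.6,0.6,0.6]' --grip_force 30

```text
time_s: 1.1
ee_pos: [291.5, -509.8, 241.0]
orientation: [-2.572, -1.801, -0.0]
contact_force: [0.6, 0.7, 0.8]
width: 52.9
grasp_force: 0.0
```

Call:
drive_tool --pt "1 0.08 0" --pt "1 0.08 0" --pt "1 0.08 0" --pt "1 0.08 0" --pt "1 0.08 0" --pt "1 0.08 0" --pt "1 0.08 0" --pt "1 0.08 0" --turn '[0,0,0,0,0,0,0,0]' --fingers '[0.6,0.6,0.6,0.6,0.6,0.6,0.6,0.6]'

```text
time_s: 2.1
ee_pos: [391.6, -290.4, 241.4]
orientation: [-2.572, -1.803, 0.0]
contact_force: [0.3, 0.2, 0.6]
width: 52.6
grasp_force: 0.0
```

Call:
drive_tool --pt "1 0.08 0" --pt "1 0.08 0" --pt "1 0.08 0" --pt "1 0.08 0" --pt "1 0.08 0" --pt "1 0.08 0" --pt "1 0.08 0" --pt "0 0 0" --turn '[0,0,0,0,0,0,0,0]' --fingers '[0.6,0.6,0.6,0.6,0.6,0.6,0.6,0.6]'

```text
time_s: 3.1
ee_pos: [479.4, -97.5, 241.5]
orientation: [-2.568, -1.808, -0.001]
contact_force: [-0.3, 0.1, -0.3]
width: 52.6
grasp_force: 0.0
```

Run:
```python
from h import *
im,d,c=snap('wrist','w1'); s=get_state()
E=np.linalg.inv(c['extrinsics']); T=R.from_rotvec(s['orientation']).as_matrix()
print('cam in tool',(T.T@(E[:3,3]-s['ee_pos'])).round(1), (T.T@E[:3,:3]).round(3).tolist(), c['fx'],c['cx'],c['cy'], s['q'])
```

```text
cam in tool [ 7.530e+01  1.000e-01 -1.447e+02] [[0.002, 0.963, 0.269], [1.0, -0.001, -0.001], [-0.0, 0.269, -0.963]] 297.3186396354542 255.27944404609775 192.62335101567828 [ 0.51631344  0.21720432 -0.47513412  1.89194352  0.11318427  1.05932956
 -0.35097097]
```

View pics/w1.png

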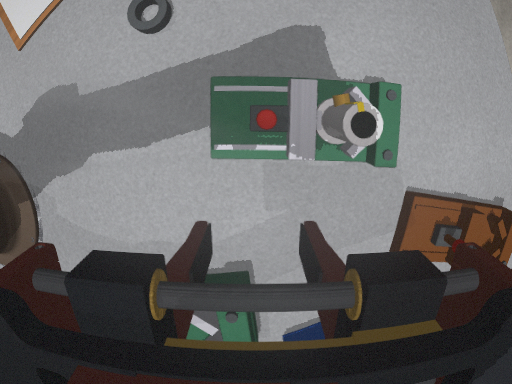

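The wrist view shows the vise with the knob at (266,119), the sleeve's black bore at (364,124) and the brass port at about (342,98). I'll triangulate these against the top view.

```bash
cat >> h.py <<'E'
def ray(f,u,v):
    im,d,E,K=load(f); x,y=(u-K[2]),(v-K[3]); Ei=np.linalg.inv(E)
    if f[0]=='w':
        r=np.hypot(x,y); th=r/K[0]; k=np.sin(th)/max(r,1e-9); g=np.array([x*k,-y*k,-np.cos(th)])
    else: g=np.array([x/K[0],-y/K[1],-1.])
    g=Ei[:3,:3]@g; return Ei[:3,3],g/np.linalg.norm(g)
def atz(f,u,v,z):
    o,g=ray(f,u,v); return o+g*(z-o[2])/g[2]
def tri(*rs):
    A=0;b=0
    for f,u,v in rs:
        o,g=ray(f,u,v); M=np.eye(3)-np.outer(g,g); A=A+M;b=b+M@o
    p=np.linalg.solve(A,b); return p
def blob(f,lo,hi,box):
    im,*_=load(f); h=cv2.cvtColor(im,cv2.COLOR_RGB2HSV); x0,y0,x1,y1=box
    m=np.zeros(h.shape[:2],np.uint8); m[y0:y1,x0:x1]=cv2.inRange(h,lo,hi)[y0:y1,x0:x1]
    n,_,st,ce=cv2.connectedComponentsWithStats(m); i=1+np.argmax(st[1:,4]); return ce[i],st[i]
E
python3 - <<'E'
from h import *
red=((0,120,40),(8,255,255)); dark=((0,0,0),(179,255,45)); br=((10,110,40),(28,255,255))
kw=blob('w1',*red,(240,95,290,145)); kt=blob('t0',*red,(245,185,275,215))
bw=blob('w1',*dark,(345,105,385,145)); bt=blob('t0',*dark,(255,160,280,185)); bs=blob('s0',*dark,(240,178,265,195))
print(kw,kt,bw,bt,bs)
print('knob z105',atz('w1',*kw[0],105),atz('t0',*kt[0],105),'tri',tri(('w1',*kw[0]),('t0',*kt[0])))
print('top z130',atz('w1',*bw[0],130),atz('t0',*bt[0],130),atz('s0',*bs[0],130),'tri',tri(('w1',*bw[0]),('t0',*bt[0]),('s0',*bs[0])))
pw=blob('w1',*br,(325,85,360,110)); pt=blob('t0',*br,(250,160,270,180)); ps=blob('s0',*br,(235,190,262,215))
print(pw,pt,ps)
print('brass',tri(('w1',*pw[0]),('t0',*pt[0])),tri(('w1',*pw[0]),('s0',*ps[0])),atz('w1',*pw[0],78),atz('t0',*pt[0],78),atz('s0',*ps[0],78))
E
```

```text
Traceback (most recent call last):
  File "h.py", line 30, in blob
    n,_,st,ce=cv2.connectedComponentsWithStats(m); i=1+np.argmax(st[1:,4]); return ce[i],st[i]
                                                       ~~~~~~~~~^^^^^^^^^^
ValueError: attempt to get argmax of an empty sequence
```

Run:
```python
from h import *
red=((0,120,40),(8,255,255)); dark=((0,0,0),(179,255,60)); br=((10,110,40),(28,255,255))
def b(*a):
    try: r=blob(*a); print(a[0],r[0].round(1),r[1]); return r
    except Exception as e: print(a[0],e); return None
kw=b('w1',*red,(240,95,290,145)); kt=b('t0',*red,(245,185,275,215))
bw=b('w1',*dark,(345,105,385,145)); bt=b('t0',*dark,(255,160,280,185)); bs=b('s0',(0,0,0),(179,255,100),(244,178,261,190))
print('knob z105',atz('w1',*kw[0],105),atz('t0',*kt[0],105),'tri',tri(('w1',*kw[0]),('t0',*kt[0])))
print('top z130',atz('w1',*bw[0],130),atz('t0',*bt[0],130),'tri',tri(('w1',*bw[0]),('t0',*bt[0])))
if bs: print(atz('s0',*bs[0],130))
pw=b('w1',*br,(325,85,360,110)); pt=b('t0',*br,(250,160,270,180)); ps=b('s0',*br,(235,190,262,215))
print('brass',tri(('w1',*pw[0]),('t0',*pt[0])),tri(('w1',*pw[0]),('s0',*ps[0])),atz('w1',*pw[0],80),atz('t0',*pt[0],80),atz('s0',*ps[0],78))
```

```text
w1 [266.2 118.9] [256 109  21  21 321]
t0 [257.3 199. ] [254 196   7   7  40]
w1 [363.2 124.3] [351 112  25  26 507]
t0 [267.9 170.5] [265 167   7   8  46]
s0 [251.5 183. ] [249 182   6   3  14]
knob z105 [511.72475569 -38.260516   105.        ] [511.3160638  -37.13798203 105.        ] tri [511.78237772 -37.82607492 101.03626668]
top z130 [592.26279496 -68.61306867 130.        ] [592.23714396 -67.25891153 130.        ] tri [591.33135869 -67.56075086 133.60617155]
[590.83081384 -66.80314255 130.        ]
w1 [343.9  99.9] [333  94  27  16 186]
t0 [259.  172.4] [257 170   5   6  22]
s0 [248.6 198.8] [247 197   4   4  12]
brass [592.04252274 -43.6108208   95.31536903] [596.27105534 -46.06406197  73.10279557] [596.46087577 -45.53595148  80.        ] [594.73396478 -43.04325007  80.        ] [592.13137565 -41.13146452  78.        ]
```

Call:
drive_tool --pt "0.75 0.11 0" --pt "0.75 0.11 0" --pt "0.74 0.12 0" --pt "0 0 0.9" --pt "0 0 0.9" --pt "0 0 0.9" --pt "0 0 0.9" --pt "0 0 0" --turn '[0,0,0,0,0,0,0,0]' --fingers '[0.6,0.6,0.6,0.6,0.6,0.6,0.6,0.6]'

```text
time_s: 4.15
ee_pos: [509.8, -41.5, 131.9]
orientation: [-2.572, -1.8, 0.006]
contact_force: [-0.4, -0.6, -0.9]
width: 52.7
grasp_force: 0.0
```

Call:
drive_tool --pt "0 0 0.7" --pt "0 0 0.7" --pt "0 0 0" --pt "0 0 0" --pt "0 0 0" --pt "0 0 0" --turn '[0,0,0,0,0,0]' --fingers '[0.6,0.6,0.6,0.1,0.1,0.1]' --grip_force 25

```text
time_s: 4.9
ee_pos: [511.9, -40.2, 92.4]
orientation: [2.572, 1.803, 0.001]
contact_force: [-0.0, 0.3, 0.8]
width: 26.3
grasp_force: 0.0
```

Call:
drive_tool --pt "0 0 0" --pt "0 0 0" --pt "0 -0.35 0" --pt "0 -0.35 0" --pt "0 -0.35 0" --pt "0 -0.35 0" --pt "0 -0.2 0" --pt "0 0 0" --turn '[0,0,0,0,0,0,0,0]' --fingers '[0.1,0.1,0.1,0.1,0.1,0.1,0.1,0.1]'

```text
time_s: 5.9
ee_pos: [465.4, -22.9, 92.0]
orientation: [-2.571, -1.804, 0.001]
contact_force: [0.3, 0.8, 8.9]
width: 19.7
grasp_force: 25.0
```

Call:
drive_tool --pt "0 0 0" --pt "0 0 0" --pt "0 0 -0.5" --pt "0 0 -1" --pt "0 0 -1" --pt "0 0 -1" --pt "0 0 -0.5" --pt "0 0 0" --turn '[0,0,0,0,0,0,0,0]' --fingers '[0.6,0.6,0.8,1,1,1,1,1]'

```text
time_s: 6.9
ee_pos: [466.7, -23.8, 212.5]
orientation: [2.572, 1.802, 0.002]
contact_force: [-0.8, 0.0, -0.9]
width: 87.6
grasp_force: 0.0
```

Run:
```python
from h import *
im,d,c=snap('wrist','w2'); s=get_state(); print(s['ee_pos'],s['time_s'])
red=((0,120,40),(8,255,255)); dark=((0,0,0),(179,255,60))
i=cv2.imread('pics/w2.png'); cv2.imwrite('pics/w2c.png',cv2.resize(i[:300,150:512],None,fx=2,fy=2,interpolation=cv2.INTER_CUBIC))
```

```text
[466.144573   -23.82821573 211.50687191] 6.95
```

View pics/w2c.png

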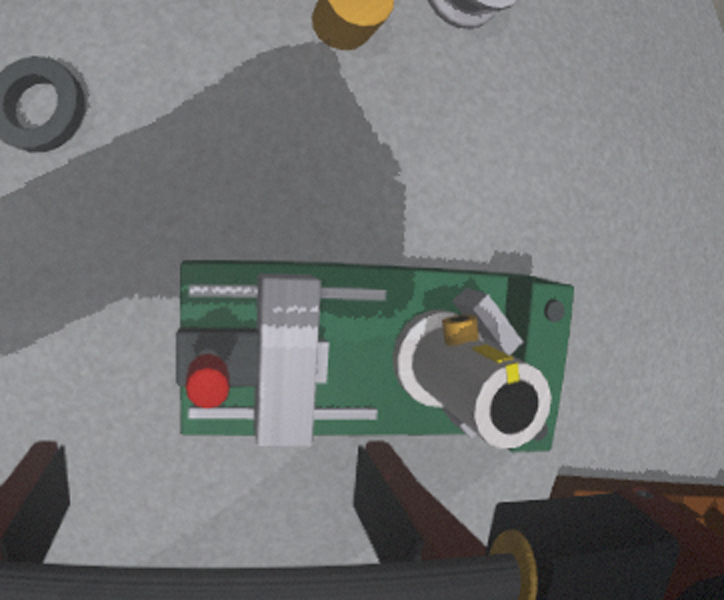

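The jaw is fully open and the sleeve still stands in place. In full-image pixels the bore is at (407,202), the port at (380,165) and the stripe's top at (407,186). Now the port yaw.

Run:
```python
from h import *
dark=((0,0,0),(179,255,60))
bw=blob('w2',*dark,(390,185,425,222)); c=atz('w2',*bw[0],130); print(bw[0],c)
print('bore tri w1 w2 t0',tri(('w1',363.2,124.3),('w2',*bw[0]),('t0',267.9,170.5)))
red=((0,120,40),(8,255,255)); k=blob('w2',*red,(230,170,280,215)); print('knob',k, atz('w2',k[0][0],193,105))
for n,(u,v,z) in dict(port=(380.5,165,79),portmouth_top=(380.5,159.5,83),stripe=(407,182,130),stripe2=(407,190,130)).items():
    p=atz('w2',u,v,z); q=p-c; print(n,p.round(1),np.hypot(*q[:2]).round(1),np.degrees(np.arctan2(q[1],q[0])).round(1))
im,d,E,K=load('w2'); b=blob('w2',(10,130,40),(22,255,255),(365,150,395,175)); print(b)
for z in(74,80,84):
    p=atz('w2',*b[0],z);q=p-c;print(z,p.round(1),np.hypot(*q[:2]).round(1),np.degrees(np.arctan2(q[1],q[0])).round(1))
```

```text
[406.74778761 203.10176991] [592.48233863 -69.09003148 130.        ]
bore tri w1 w2 t0 [591.48917908 -67.72212015 132.68570782]
knob (array([253.41061453, 192.70670391]), array([243, 179,  21,  25, 358], dtype=int32)) [466.44418385 -20.80982732 105.        ]
port [594.3 -43.9  79. ] 25.2 85.9
portmouth_top [594.2 -37.3  83. ] 31.9 86.9
stripe [596.5 -50.3 130. ] 19.3 77.8
stripe2 [595.1 -57.3 130. ] 12.1 77.6
(array([380.56428571, 165.09285714]), array([373, 160,  16,  12, 140], dtype=int32))
74 [596.2 -45.7  74. ] 23.7 81.1
80 [593.9 -43.7  80. ] 25.4 86.7
84 [592.5 -42.4  84. ] 26.6 90.0
```

Call:
drive_tool --pt "0 0 0" --pt "0 0 0" --pt "-0.16 0.88 0" --pt "-0.16 0.88 0" --pt "-0.16 0.87 0" --pt "-0.16 0.87 0" --pt "-0.16 0.87 0" --pt "0 0 0" --turn '[-0.7,-0.67,0,0,0,0,0,0]' --fingers '[1,1,1,1,1,1,1,1]'

```text
time_s: 7.95
ee_pos: [592.3, -68.3, 209.4]
orientation: [-2.388, -2.038, 0.002]
contact_force: [-0.3, 0.2, -0.4]
width: 88.1
grasp_force: 0.0
```

Call:
drive_tool --pt "0 0 0.8" --pt "0 0 0.8" --pt "0 0 0.8" --pt "0 0 0.8" --pt "0 0 0.3" --pt "0 0 0" --turn '[0,0,0,0,0,0]' --fingers '[1,1,1,1,1,1]'

```text
time_s: 8.7
ee_pos: [591.2, -67.5, 106.1]
orientation: [-2.387, -2.04, 0.002]
contact_force: [-0.1, -0.4, 1.2]
width: 87.5
grasp_force: 0.0
```

Call:
drive_tool --pt "0 0 0" --pt "0 0 0" --pt "0 0 0" --pt "0 0 0" --pt "0 0 0" --pt "0 0 0" --pt "0 0 0" --pt "0 0 0" --turn '[0,0,0,0,0,0,0,0]' --fingers '[0.3,0.3,0.3,0.3,0.3,0.3,0.3,0.3]' --grip_force 40

```text
time_s: 9.7
ee_pos: [592.1, -67.9, 106.7]
orientation: [2.389, 2.041, -0.0]
contact_force: [-1.4, 0.0, 1.8]
width: 39.6
grasp_force: 40.0
```

Call:
drive_tool --pt "0 0 -0.2" --pt "0 0 -0.5" --pt "0 0 -1" --pt "0 0 -1" --pt "0 0 -1" --pt "0 0 -0.5" --pt "0 0 0" --pt "0 0 0" --turn '[0,0,0,0,0,0,0,0]' --fingers '[0.3,0.3,0.3,0.3,0.3,0.3,0.3,0.3]'

```text
time_s: 10.7
ee_pos: [591.4, -68.0, 231.5]
orientation: [-2.388, -2.04, 0.002]
contact_force: [-0.0, -0.6, -4.6]
width: 39.5
grasp_force: 40.0
```

The sleeve is lifted and weighs about 4.6 N. Only shifts and z-turns are available, so the lean has to come from pivoting the sleeve in the pads, by pushing its flange against the vise bed's side wall. First I'll refine the lens pose from the existing pictures.

Run:
```python
from h import *
from scipy.optimize import least_squares
im,*_=load('t0')
print('post top', atz('t0',72.6,160.6,354), atz('s0',178,251,354), tri(('t0',72.6,160.6),('s0',178,251)))
print('base', atz('t0',112.4,181,12))
# base disc side view: dark blob
def proj(f,p):
    im,d,E,K=load(f); q=p@E[:3,:3].T+E[:3,3]; return np.stack([K[2]-K[0]*q[:,0]/q[:,2],K[3]+K[1]*q[:,1]/q[:,2]],-1)
# ring pixels
R_={}
for f,box in(('t0',(100,150,130,180)),('s0',(185,232,212,262))):
    im,*_=load(f); h=cv2.cvtColor(im,cv2.COLOR_RGB2HSV); m=np.zeros(h.shape[:2],np.uint8)
    x0,y0,x1,y1=box; m[y0:y1,x0:x1]=cv2.inRange(h,(0,0,165),(40,60,255))[y0:y1,x0:x1]
    v,u=np.nonzero(m); R_[f]=np.stack([u,v],-1); print(f,len(u),u.min(),u.max(),v.min(),v.max())
cv2.imwrite('pics/x.png',m)
b=blob('t0',(0,0,165),(40,60,255),(100,150,130,180)); print(b)
def model(x,r=24):
    px,py,yaw=x[:3]; c,s=np.cos(yaw),np.sin(yaw); t=np.radians(20)
    L=np.array([px+80*c,py+80*s,270]); ex=np.array([c*np.cos(t),s*np.cos(t),-np.sin(t)]); ey=np.array([-s,c,0]); ez=np.cross(ex,ey)
    a=np.linspace(0,2*np.pi,72)[:,None]; return L,ex,ey,ez,L+r*(np.cos(a)*ey+np.sin(a)*ez)
from scipy.spatial import cKDTree
def res(x):
    L,ex,ey,ez,ring=model(x); o=[]
    for f,w in(('t0',1),('s0',1)):
        d=cKDTree(proj(f,ring)).query(R_[f])[0]; o.append(np.minimum(d,6))
    pt=proj('t0',np.array([[x[0],x[1],354.],[x[0],x[1],6.]])); o+= [(pt[0]-[72.6,160.6])*3,(pt[1]-[112.4,181])*3, (proj('s0',np.array([[x[0],x[1],354.]]))[0]-[178,251])*2]
    return np.concatenate(o)
for y0 in(-1.45,-1.6,-1.75):
    r=least_squares(res,[575,421,y0],diff_step=1e-4,x_scale=[5,5,.05]); print(r.x.round(2),np.degrees(r.x[2]).round(1),r.cost.round(1),'L',model(r.x)[0].round(1),res(r.x)[-6:].round(1))
```

```text
post top [577.66904987 418.07805854 354.        ] [575.37780297 421.04432324 354.        ] [577.65422843 419.0272856  350.76368807]
base [577.31087443 416.18762831  12.        ]Traceback (most recent call last):
  File "<stdin>", line 14, in <module>
    return umr_minimum(a, axis, None, out, keepdims, initial, where)
ValueError: zero-size array to reduction operation minimum which has no identity
```

Call:
drive_tool --pt "0 0 0" --pt "0 0 0" --pt "1 -0.2 0" --pt "1 -0.2 0" --pt "1 -0.2 0" --pt "0.07 -0.05 0.6" --pt "0 0 0.8" --pt "0 0 0" --turn '[0.7,0.7,0,0,0,0,0,0]' --fingers '[0.3,0.3,0.3,0.3,0.3,0.3,0.3,0.3]'

```text
time_s: 11.7
ee_pos: [603.5, 24.1, 187.3]
orientation: [-2.574, -1.796, 0.009]
contact_force: [0.1, -0.2, -4.4]
width: 39.4
grasp_force: 40.0
```

Call:
drive_tool --pt "0 0 1" --pt "0 0 1" --pt "0 0 0.9" --pt "0 0 0.4" --pt "0 0 0" --pt "0 0 0" --turn '[0,0,0,0,0,0]' --fingers '[0.3,0.3,0.3,0.3,0.3,0.3]'

```text
time_s: 12.45
ee_pos: [606.4, 25.3, 92.9]
orientation: [2.576, 1.797, 0.002]
contact_force: [0.8, 0.2, -4.9]
width: 39.9
grasp_force: 40.0
```

```bash
cat > lens.py <<'E'
from h import *
from scipy.optimize import least_squares
from scipy.spatial import cKDTree
def proj(f,p):
    im,d,E,K=load(f); q=p@E[:3,:3].T+E[:3,3]; return np.stack([K[2]-K[0]*q[:,0]/q[:,2],K[3]+K[1]*q[:,1]/q[:,2]],-1)
R_={}
for f,box,vm in(('t0',(105,155,125,180),140),('s0',(186,232,210,260),150)):
    im,*_=load(f); h=cv2.cvtColor(im,cv2.COLOR_RGB2HSV); m=np.zeros(h.shape[:2],np.uint8)
    x0,y0,x1,y1=box; m[y0:y1,x0:x1]=cv2.inRange(h,(0,0,vm),(179,70,255))[y0:y1,x0:x1]
    n,l,st,ce=cv2.connectedComponentsWithStats(m); print(f,st[1:].tolist())
    v,u=np.nonzero(m); R_[f]=np.stack([u,v],-1)
def model(x,r=24):
    px,py,yaw=x[:3]; c,s=np.cos(yaw),np.sin(yaw); t=np.radians(20)
    L=np.array([px+80*c,py+80*s,270]); ex=np.array([c*np.cos(t),s*np.cos(t),-np.sin(t)]); ey=np.array([-s,c,0]); ez=np.cross(ex,ey)
    a=np.linspace(0,2*np.pi,72)[:,None]; return L,ex,ey,ez,L+r*(np.cos(a)*ey+np.sin(a)*ez)
def res(x):
    ring=model(x)[4]; o=[np.minimum(cKDTree(proj(f,ring)).query(R_[f])[0],5) for f in R_]
    pt=proj('t0',np.array([[x[0],x[1],354.],[x[0],x[1],12.]]))
    o+=[(pt[0]-[72.6,160.6])*3,(pt[1]-[112.4,181])*3,(proj('s0',np.array([[x[0],x[1],354.]]))[0]-[178,251])*2]
    return np.concatenate(o)
if __name__=='__main__':
    for y0 in(-1.45,-1.6,-1.75):
        r=least_squares(res,[577,419,y0],diff_step=1e-4,x_scale=[5,5,.05]); print(r.x.round(2),np.degrees(r.x[2]).round(1),r.cost.round(1),'L',model(r.x)[0].round(1),res(r.x)[-6:].round(1),np.abs(res(r.x)).mean().round(2))
E
python3 lens.py
```

```text
t0 [[109, 161, 4, 14, 45]]
s0 [[186, 232, 24, 28, 396]]
[576.35 421.45  -1.57] -89.7 2747.2 L [576.8 341.5 270. ] [-4.3  1.6 -5.1  0.9 -1.   0. ] 3.11
[576.41 421.46  -1.57] -89.7 2747.2 L [576.8 341.5 270. ] [-4.3  1.5 -5.1  0.8 -1.   0. ] 3.11
[576.34 421.5   -1.57] -89.7 2747.2 L [576.8 341.5 270. ] [-4.3  1.6 -5.1  0.9 -1.   0.1] 3.11
```

Run:
```python
import lens
from lens import *
for f in('s0','t0'):
    im,P,d=cloud(f); h=cv2.cvtColor(im,cv2.COLOR_RGB2HSV)
    q=P; m=(np.hypot(P[...,0]-575,P[...,1]-342)<45)&(P[...,2]>230)&(P[...,2]<310)&(h[...,2]>(150 if f=='s0' else 125))&(h[...,1]<70)
    n,l,st,ce=cv2.connectedComponentsWithStats(m.astype(np.uint8)); print(f,st[1:].tolist()); i=1+np.argmax(st[1:,4]); m=l==i
    v,u=np.nonzero(m); lens.R_[f]=np.stack([u,v],-1)
    q=P[m]; print(f,'med',np.median(q,0).round(1),'min',q.min(0).round(0),'max',q.max(0).round(0))
    # camera body (grey box) direction from points z>285
    b=(np.hypot(P[...,0]-575,P[...,1]-400)<70)&(P[...,2]>285)&(P[...,2]<340)&(h[...,2]<125)&(h[...,1]<60)
    if f=='t0':
        r=cv2.minAreaRect(P[b][:,:2].astype(np.float32)); print('body',r,b.sum())
for y0 in(-1.5,-1.65):
  for rr in (24,):
    r=least_squares(res,[577,419,y0],diff_step=1e-4,x_scale=[5,5,.05],loss='soft_l1'); print(r.x.round(2),np.degrees(r.x[2]).round(1),r.cost.round(1),'L',model(r.x)[0].round(1),res(r.x)[-6:].round(1),np.abs(res(r.x)).mean().round(2))
# body axis: top-plane edges at pixel level in t0 crop: long edges of grey box
a,b_=(81.0,155.5),(99.5,157)   # upper edge ends of box top
c_,d_=(80,172),(99,174)
for p,q,z in((a,b_,310),(c_,d_,310)): print(atz('t0',*p,z).round(1),atz('t0',*q,z).round(1))
s=get_state(); print(s['ee_pos'],s['orientation'])
```

```text
t0 [[109, 161, 4, 14, 45]]
s0 [[186, 232, 24, 28, 396]]
s0 [[189, 241, 18, 19, 97]]
s0 med [560.6 347.7 291. ] min [548. 337. 257.] max [593. 363. 300.]
t0 [[108, 160, 5, 17, 55]]
t0 med [570.2 343.4 294.8] min [551. 338. 283.] max [592. 350. 304.]
body ((576.56884765625, 385.6612548828125), (100.42115783691406, 45.097747802734375), 84.59667205810547) 487
[577.37 429.44  -1.59] -91.0 90.3 L [575.9 349.5 270. ] [-14.1   0.3 -12.7  -0.1  -5.3   5.2] 1.05
[577.34 429.45  -1.59] -91.0 90.3 L [575.9 349.5 270. ] [-14.1   0.4 -12.7  -0.1  -5.3   5.2] 1.05
[599.1 413.8 310. ] [595.4 367.1 310. ]
[556.9 414.3 310. ] [552.  366.5 310. ]
[606.42632407  25.32078096  92.86394309] [2.57571405e+00 1.79704262e+00 2.45641589e-03]
```

The lens fit gives the post at about (577,420), looking yaw of -91° to -96°, to be refined up close later. Now the pivot push against the vise's side wall: lower 5 mm, then 38 mm along -x.

Call:
drive_tool --pt "-0.2 0 0.17" --pt "-0.2 0 0" --pt "-0.2 0 0" --pt "-0.2 0 0" --pt "-0.2 0 0" --pt "-0.2 0 0" --pt "-0.07 0 0" --pt "0 0 0" --turn '[0,0,0,0,0,0,0,0]' --fingers '[0.3,0.3,0.3,0.3,0.3,0.3,0.3,0.3]'

```text
time_s: 13.45
ee_pos: [594.5, -7.2, 88.3]
orientation: [-2.574, -1.8, -0.011]
contact_force: [3.0, 8.6, 0.0]
width: 39.6
grasp_force: 40.0
```

Run:
```python
from h import *
im,d,c=snap('side','s1'); s=get_state(); print(s['ee_pos'],s['contact_force'],s['wrist_torque'],s['width'],s['time_s'])
i=cv2.imread('pics/s1.png'); cv2.imwrite('pics/s1c.png',cv2.resize(i[110:290,150:390],None,fx=3.2,fy=3.2,interpolation=cv2.INTER_CUBIC))
```

```text
[594.5094407   -7.16226403  88.25744593] [3.07580948 8.12038833 0.39075341] [ 2.16425691 -0.70675266 -0.0549375 ] 39.53880685586116 13.5
```

View pics/s1c.png

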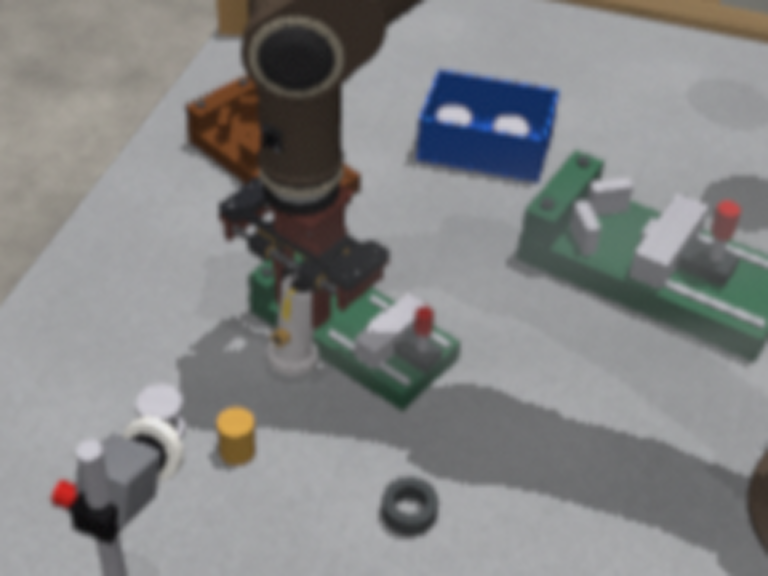

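The side view shows the sleeve against the bed edge and leaning, with an 8.6 N push as expected (about 17° by travel). A bit more push, then lift and move toward the camera, high up.

Call:
drive_tool --pt "-0.15 0 0" --pt "-0.1 0 0" --pt "0 0 0" --pt "0.2 0 0" --pt "0.3 0 -0.6" --pt "0 0 -1" --pt "0 0 -1" --pt "0 0 -1" --turn '[0,0,0,0,0,0,0,0]' --fingers '[0.3,0.3,0.3,0.3,0.3,0.3,0.3,0.3]'

```text
time_s: 14.5
ee_pos: [594.9, -3.2, 196.6]
orientation: [2.576, 1.798, -0.0]
contact_force: [-0.1, 0.1, -3.7]
width: 39.5
grasp_force: 40.0
```

Call:
drive_tool --pt "0 0 -1" --pt "0 0 -1" --pt "0 0 -1" --pt "0 0 -1" --pt "0 0 -1" --pt "0 0 -1" --pt "0 0 -0.5" --pt "0 0 0" --turn '[0,0,-0.9,-0.9,0,0,0,0]' --fingers '[0.3,0.3,0.3,0.3,0.3,0.3,0.3,0.3]'

```text
time_s: 15.5
ee_pos: [595.1, -3.1, 390.6]
orientation: [2.329, 2.106, 0.002]
contact_force: [0.8, -0.3, -4.1]
width: 39.2
grasp_force: 40.0
```

Call:
drive_tool --pt "0.92 -0.55 0" --pt "0.92 -0.55 0" --pt "0.92 -0.55 0" --pt "0.92 -0.55 0" --pt "0.92 -0.55 0" --pt "0.9 -0.54 0" --pt "0.9 -0.54 0" --pt "0 0 0" --turn '[0,0,0,0,0,0,0,0.9]' --fingers '[0.3,0.3,0.3,0.3,0.3,0.3,0.3,0.3]'

```text
time_s: 16.5
ee_pos: [497.8, 201.9, 388.4]
orientation: [-2.454, -1.958, 0.003]
contact_force: [0.3, -0.6, -5.0]
width: 39.3
grasp_force: 40.0
```

Call:
drive_tool --pt "0 0 0" --pt "0 0 0" --pt "0 0 0" --pt "0 0 0" --pt "0 0 0" --pt "0 0 0" --pt "0 0 0" --pt "0 0 0" --turn '[1,1,1,1,1,1,1,0]' --fingers '[0.3,0.3,0.3,0.3,0.3,0.3,0.3,0.3]'

```text
time_s: 17.5
ee_pos: [499.5, 198.9, 388.2]
orientation: [3.088, 0.575, -0.004]
contact_force: [0.4, 0.1, -4.5]
width: 39.1
grasp_force: 40.0
```

Run:
```python
from h import *
im,d,c=snap('wrist','w3'); s=get_state(); print(s['ee_pos'],s['orientation'],s['q'],s['time_s'])
cv2.imwrite('pics/w3b.png',cv2.resize(cv2.imread('pics/w3.png'),(800,600),interpolation=cv2.INTER_CUBIC))
```

```text
[499.56193855 199.03317674 388.47653731] [ 3.08755263e+00  5.77841350e-01 -2.96905942e-03] [-0.0406955   0.21323812 -0.51946992  1.55238153  0.1064199   1.40626289
 -1.76882127] 17.55
```

View pics/w3b.png

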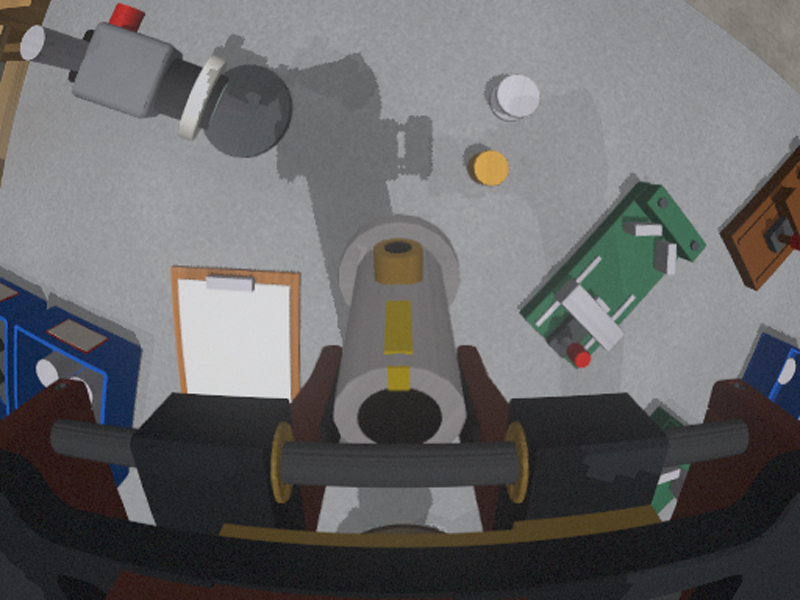

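The wrist view shows the sleeve leaning in the pads with the port squarely along tool +x: port mouth at (398,247) and bore at (400,415) in the enlarged picture. The inspection camera is at upper left: ring about (203,97), post top (33,42), base (247,111), body corners (103,22), (183,46), (152,117), (72,98). Now I'll compute the lean and the lens pose.

Run:
```python
from h import *
from scipy.optimize import least_squares
k=1.5625
def W(u,v,z): return atz('w3',u/k,v/k,z)
dg=lambda v:np.degrees(np.arctan2(v[1],v[0])).round(1)
for n,(a,b) in dict(back=((103,22),(72,98)),front=((183,46),(152,117)),ring=((214,58),(187,138))).items():
    A=W(*a,300);B=W(*b,300); print(n,'ey yaw',dg(A-B),dg(B-A),'look',dg(B-A)+90,np.linalg.norm(A-B).round(1))
print('post',W(33,42,354),'base',W(247,111,12),'ring c z270',W(203,97,270))
print('tri post',tri(('w3',33/k,42/k),('t0',72.6,160.6),('s0',178,251)),'ring',tri(('w3',203/k,97/k),('t0',110.7,167.7)))
# side edges of body: with same fit use slope: look edge 3D dir
s_p=np.array([499.56,199.03,388.48]); T=R.from_rotvec([3.08755263,.57784135,-.00296905942]).as_matrix()
im,d,E,K=load('w3')
def proj(p):
    q=E[:3,:3]@p+E[:3,3]; x,y,z=q[0],-q[1],-q[2]; r=np.hypot(x,y); th=np.arctan2(r,z); return np.array([K[2]+K[0]*th*x/r,K[3]+K[0]*th*y/r])
obs={'port':(398,247),'top':(400,415)}
def pts(x):
    th,h,ps=x; up=np.array([-np.sin(th),0,-np.cos(th)]); rad=np.array([np.cos(th),0,-np.sin(th)])
    Rz=R.from_euler('z',ps).as_matrix(); yv=np.array([0,1,0.])
    rr=rad*np.cos(ps)+yv*np.sin(ps)
    return {'top':up*(100-h),'port':up*(44-h)+30*rr}
def res(x):
    P=pts(x); return np.concatenate([proj(s_p+T@P[n])-np.array(obs[n])/k for n in obs])
r=least_squares(res,[.3,76,0]); print('tilt',np.degrees(r.x[0]),'h',r.x[1],'psi',np.degrees(r.x[2]),r.fun.round(1), pts(r.x)['port'].round(1))
print('tool x yaw',dg(T[:,0]))
```

```text
back ey yaw -5.3 174.7 look 264.7 48.4
front ey yaw -5.3 174.7 look 264.7 42.0
ring ey yaw 0.8 -179.2 look -89.19999999999999 44.9
post [579.5735535  419.10506167 354.        ] base [579.20495083 414.6001952   12.        ] ring c z270 [574.59317683 351.20491602 270.        ]
tri post [578.12219542 419.49821932 352.06957271] ring [574.13900509 347.61487755 276.89007487]
tilt 23.300348512642035 h 90.6599940801532 psi 0.051825893043812354 [-0.  -0.  -1.1  0. ] [46.  0. 31.]
tool x yaw 21.2
```

```bash
cat >> h.py <<'E'
def wcloud(f):
    im,d,E,K=load(f); v,u=np.mgrid[:384,:512]; x,y=u-K[2],v-K[3]; r=np.hypot(x,y)+1e-9; t=np.tan(r/K[0])/r
    p=np.stack([x*t*d,-y*t*d,-d],-1); Ei=np.linalg.inv(E); return im,p@Ei[:3,:3].T+Ei[:3,3],d
E
python3 - <<'E'
from h import *
im,P,d=wcloud('w3'); k=1.5625
s_p=np.array([499.56,199.03,388.48]); T=R.from_rotvec([3.08755263,.57784135,-.00296905942]).as_matrix()
Q=(P-s_p)@T
for v in range(146,290,6): print(v,Q[v,250:262].mean(0).round(1) if 0 else np.median(Q[v,250:261],0).round(1),int(np.median(d[v,250:261])))
E
```

```text
146 [50.5  0.2 54.1] 197
152 [49.7  0.2 30.4] 174
158 [47.7  0.2 20.8] 166
164 [45.5  0.2 13.7] 159
170 [42.1  0.2 14.2] 161
176 [38.4  0.2 15.8] 163
182 [35.1  0.2 15.4] 164
188 [33.4  0.2  8.8] 158
194 [32.4  0.2  0.7] 150
200 [30.8  0.2 -4.5] 146
206 [ 29.6   0.2 -10.2] 141
212 [ 28.3   0.2 -15. ] 136
218 [ 26.9   0.2 -19.2] 133
224 [ 25.7   0.2 -23.4] 129
230 [ 24.1   0.2 -26.4] 126
236 [ 22.9   0.2 -30.2] 123
242 [ 19.9   0.4 -29.6] 124
248 [ 16.4   0.1 -28.3] 127
254 [ 12.7   0.1 -26.9] 129
260 [  9.2   0.1 -26. ] 131
266 [  5.8   0.1 -25.5] 132
272 [  1.7   0.1 -24.2] 135
278 [ -2.    0.1 -23.6] 136
284 [ 28.4   0.2 -75.1] 78
```

From the wrist depth, the barrel line and top face both give a lean of 15.2° (within tolerance of 20°), with the port mouth at tool (47.4, 0.2, 21). From the body edges, look yaw = -95.3°; with the post at (578,419) that puts the lens at about (571,340,270). Port target is (558, 200, 219), so TCP goes to (554, 152, 240) with tool x yaw 84.7°.

Call:
drive_tool --pt "0 0 0" --pt "0 0 0" --pt "0 0 0" --pt "0 0 0" --pt "0 0 0" --pt "0 0 0" --pt "0 0 0" --pt "0 0 0" --turn '[-1,-1,-1,-1,-1,-1,-1,-0.94]' --fingers '[0.3,0.3,0.3,0.3,0.3,0.3,0.3,0.3]' --grip_force 50

```text
time_s: 18.55
ee_pos: [499.9, 199.0, 389.0]
orientation: [-2.316, -2.122, 0.001]
contact_force: [-0.4, -0.8, -4.2]
width: 39.4
grasp_force: 50.0
```

Call:
drive_tool --pt "-0.46 0.65 0" --pt "-0.46 0.65 0" --pt "-0.46 0.65 0" --pt "0 0 0.5" --pt "0 0 0.7" --pt "0 0 0.7" --pt "0 0 0.6" --pt "0 0 0" --turn '[0,0,0,0,0,0,0,0]' --fingers '[0.3,0.3,0.3,0.3,0.3,0.3,0.3,0.3]'

```text
time_s: 19.55
ee_pos: [553.7, 152.0, 312.8]
orientation: [-2.324, -2.112, 0.004]
contact_force: [-0.1, 0.5, -3.8]
width: 39.3
grasp_force: 50.0
```

Run:
```python
from h import *
im,d,c=snap('wrist','w4'); s=get_state(); print(s['ee_pos'],s['orientation'],s['time_s'])
T=R.from_rotvec(s['orientation']).as_matrix(); im,P,d=wcloud('w4'); Q=(P-np.array(s['ee_pos']))@T
print('x yaw',np.degrees(np.arctan2(T[1,0],T[0,0])))
for v in (152,158,164,188,200,212,224,236,242,260,278): print(v,np.median(Q[v,250:261],0).round(1))
```

```text
[554.16757406 152.35082021 314.08444388] [-2.32412079e+00 -2.11273764e+00  1.48732558e-03] 19.6
x yaw 84.54470118029309
152 [49.2 -0.5 31.6]
158 [47.1 -0.5 21.9]
164 [44.8 -0.5 15.4]
188 [32.9 -0.4  9.7]
200 [30.3 -0.4 -3.4]
212 [ 27.7  -0.4 -13.8]
224 [ 25.3  -0.4 -22.8]
236 [ 22.4  -0.3 -29.1]
242 [ 19.3  -0.4 -28.4]
260 [  8.9  -0.4 -25.4]
278 [ -2.5  -0.4 -22.6]
```

Call:
drive_tool --pt "0 0 0.5" --pt "0 0 0.7" --pt "0 0 0.7" --pt "0 0 0.4" --pt "0 0 0.17" --pt "0 0 0" --pt "0 0 0" --turn '[0,0,0,0,0,0,0]' --fingers '[0.3,0.3,0.3,0.3,0.3,0.3,0.3]'

```text
time_s: 20.48
ee_pos: [554.7, 152.6, 241.2]
orientation: [2.324, 2.113, 0.002]
contact_force: [0.5, -0.4, -4.9]
width: 39.3
grasp_force: 50.0
```

Run:
```python
from h import *
snap('side','s2'); snap('top','t2'); s=get_state(); print(s['ee_pos'],s['orientation'],s['time_s'],s['contact_force'])
im,P,d=cloud('s2'); h=cv2.cvtColor(im,cv2.COLOR_RGB2HSV).astype(int)
m=(np.linalg.norm(P-[558,200,219],axis=-1)<35)&(h[...,0]>9)&(h[...,0]<24)&(h[...,1]>110)
print('brass',m.sum(),np.median(P[m],0),P[m].min(0),P[m].max(0))
a=cv2.imread('pics/s2.png')[190:340,130:330]; b=cv2.imread('pics/t2.png')[120:270,60:260]
cv2.imwrite('pics/c2.png',np.vstack([cv2.resize(a,None,fx=2,fy=2,interpolation=2),cv2.resize(b,None,fx=2,fy=2,interpolation=2)]))
```

```text
[554.66927959 152.5528806  241.13906871] [2.32434552e+00 2.11260959e+00 1.62203067e-03] 20.575 [-0.43852213  0.6099172  -4.85542673]
brass 10 [553.53192846 197.73124969 223.08898058] [549.5126643  194.09144278 217.1235215 ] [558.55532132 199.75533237 225.9594289 ]
```

View pics/c2.png

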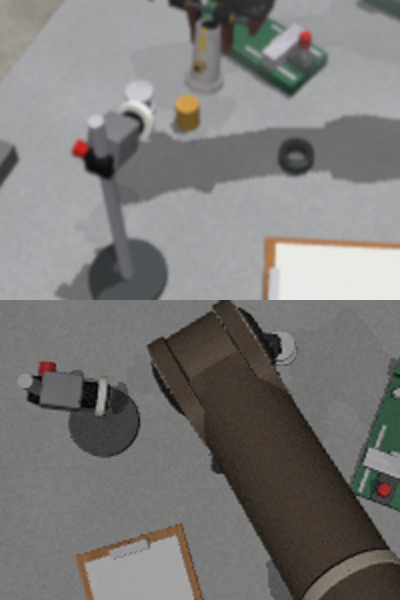

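Everything agrees: the side view puts the port at about (555,198,222), against a target of (558,200,219). The sleeve is clear of the stand, the lean is steady, and the jaw is open. Handing in.

```bash
python3 -c "
from rig import *
s=get_state(); print(s['ee_pos'],s['grasp_force'],s['time_s'],abs(s['dq']).max()); print(hand_in())"
```

```text
[554.66927959 152.5528806  241.13906871] 49.99807834625244 20.575 0.0028020550910033584
the job is handed in; nothing more can be done
None
```

I opened the vise jaw fully, lifted the sleeve out, and handed the job in at 20.6 s. By my measurements the gripper is holding the port about 15 cm from the lens and within about 5 mm of its line of sight, facing the lens and leaning back about 15° of the ideal 20° (inside tolerance); the hand-in returned no verdict.

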